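# Scan the carton in, then bleed the third test line and hold it open

### The arm

A 6-joint arm with a two-finger parallel gripper is mounted at the origin on a cart in front of the work surface, level with it; the furniture and walls round the work are solid. World frame = base frame: x ahead of the robot, y to its left, z up, the work surface at z = 0. Lengths are in m, angles in degrees, forces in N, time in s.
With the tool pointing down it reaches from about 0.3 to 0.75 m from the base axis. Payload 8.5 kg.
Tool frame: the origin (TCP) lies on the centre line of the jaws, within the pads' length; the fingertips stand 14 mm ahead of it and the grasp point (between the pads) lies 5 mm behind it; z points along the fingers, x is the direction in which the jaws open and shut, and the axes are right-handed (so a half turn about z gives the same grasp; the last joint's range is limited). The gripper opens to 85 mm and grips with 20 to 120 N. Pads are 22 mm wide; open, the fingers measure 114 mm over their backs; the gripper's body (76 mm by 85 mm) begins 54 mm behind the grasp point. The pads swing forward as they close: fully open they stand 13 mm farther back than shut.
Start: joints at [57.565, 21.807, 74.336, -0, 83.858, -12.336], TCP at [0.189, 0.516, 0.22] pointing down, gripper open.
Joint ranges: [-178.18, 178.18], [-50.72, 133.34], [12.68, 142.11], [-81.47, 261.47], [9.98, 163.14], [-165.26, 165.26]. Speed limits (degrees/s): [136.94, 136.94, 180, 180, 180, 180].

### API

Orientations are given as a 3x3 rotation matrix whose columns are the frame's x, y, z axes.
In Python, from rig import * gives the robot as it stands.
- The arm moves only by the shell command python3 -m crank 'ROWS' [FORCE]. ROWS is JSON, one flat list of numbers, 7 for each row, row after row: the turn, a rotation vector about the world's x, y, z in rad, then the shift along the world's x, y, z in m, then the opening in per cent of the stroke, from 0 (shut) to 100 (fully open). A call has 1 to 20 rows; each row shifts and turns the commanded pose from where the row before left it; what a row does not reach is not made up. A row lasts 1/10 s, in which the tool goes at most 50 mm and 8.59 degrees, less where a joint would pass 70% of its speed; a pose out of reach is approached as far as the arm can. A call is refused whole if a number of a shift passes 0.05 or a number of a turn 0.15, either way. A call with a gripper value outside its range is refused whole. The fingers move at their own pace and stop on an object; FORCE is the grip in N (left out, the last holds). Time passes only in rows, so rows that do not move let the fingers close. It gives the time, the measured TCP pose, the force and the opening at its end, in the units of the state.
- observe(): the state, without advancing time (a new reading comes with each control period).
- get_image(name): name is "scene" or "side" or "wrist"; returns a dict with "frame" (384x512x3 uint8, red, green, blue), "fov_y" (degrees; the focal length in pixels is half the picture's height over the tangent of half this angle, whatever the lens; pixels are square), "cx", "cy" (the principal point, pixels), "world_to_cam" (4x4, takes a point from world to camera coordinates). Camera axes: x right, y up, looking along -z (the intrinsics and any distortion apply to the point x, -y, -z); pixel columns grow to the right and rows downward; lengths in m; the calibration is good to about 2 mm. A picture is of the moment at which its call begins. There is no depth.
- close_job(): hands the job in, once; it reports no verdict.
The state is a dict: "time_s": time; "q": joint angles; "qvel": joint speeds; "joint_efforts": joint torques, N m; "position": TCP position; "tool_rot": TCP orientation; "ft_force": force on the tool from outside, world axes, zero at the start; "wrist_torque": the same for the moment, N m; "grip_width": finger opening in m.
Only numpy, scipy, OpenCV 4.12 (cv2) and the standard library are available. Lean on these libraries where they do the work, as an engineer would, in place of code of your own. Each camera call takes 0.05 s, during which the arm holds its last target. There are 200 camera calls.

### The job

Book the blue carton in at the leak tester: lift the pocket scanner out of its cradle, point its window squarely at the middle of the carton's white label from about 10 cm away, keep it still there for two seconds, and set it back down in its cradle. Then bleed the third test line: grip the black pointer knob of the bleed valve and turn it clockwise from its rest stop, counting the clicks, to the third stop and no further. The knob springs shut when let go, so finish with it still held at the third stop; leave the carton and the other things where they stand.

Things in the scene. Friction and masses are not known exactly. Their poses are not given: they have to be found in the camera images.
- carton: Pale blue cardboard product carton, upright, with one flap standing up at the back of its top. Body 67 mm deep, 132 mm wide, 130 mm high, flap to 176 mm. Origin on the bench under it; its own x points to the rear, y to its left, z up; the front face, at x = -46 mm, carries the white label and faces roughly toward the robot.
- label (a point): Centre of the white printed label (69 mm wide, 55 mm high) on the carton's front face: 60 mm above the bench and 21 mm to the right of the face's middle as one looks at it. The x axis points straight out of the label, toward the viewer; z is up.
- scanner: Cordless pocket barcode scanner, a bar 110 mm long, 130 g, lying level in its cradle. Origin: middle of its underside; x toward the head with the window, z up. From x = -55 to +21 mm a grey body 32 mm wide, 22 mm high with straight sides, to be gripped across the width; from 21 to 55 mm a black head 40 mm wide, 26 mm high.
- window (a point): Centre of the scanning window in the scanner's front end, 55 mm ahead of the scanner's origin and 13 mm above its underside. The x axis is the line of sight, straight out of the window.
- cradle_seat (a point): Where the scanner's origin rests in the cradle, a fixed black holder 134 x 70 mm, 37 mm high. x: the way the head points when it is in; z up. Seat 20 mm above the bench, 15 mm above the base plate. Fork walls rise 16 mm above the seat at x = -53 to -37 (tail) and 28 to 52 mm (head), 3 mm play each side, 3.5 mm each end; fingers fit between the forks. The head fits only the wider fork.
- valve: Bleed valve: fixed steel base plate 128 x 104 mm, round grey body 82 mm across and 38 mm high, five small brass silencers round its front, one per test line; on top a toothed steel star wheel and a black pointer knob, 85 mm high. A spring plunger on a rear bracket (54 mm high) clicks into the wheel's gaps. Origin on the bench under the knob's axis; -x is its front, z up.
- bleed_knob (a joint): Knob angle in rad: 0 at its rest stop (shut), growing clockwise seen from above, up to 1.96. Clicks every 22.5 degrees: first stop 0.393, second 0.785, third 1.178, fourth 1.571, fifth 1.963. A return spring turns it back to 0 from anywhere when let go. Turning takes 0.05 to 0.28 N m, jumping up as each stop is left and falling off before the next.
- knob_grip (a point): Point on the knob's vertical axis to grip at, 74 mm above the bench; turns with the knob: x is the way it points, z up. The grip is a bar along x from -20 to +30 mm, 14 mm thick, flat sides, from 21 mm below to 11 mm above this point, on a skirt 50 mm across. At rest it points 247.5 degrees counter-clockwise from the valve's x; at the third stop to its front (-x), over the middle silencer.
- test_plug: Bystander: small stepped, pale brass-coloured plug, 22 mm across and 32 mm high, origin under it.
- grease_tin: Bystander: flat round tin with a blue lid, 54 mm across and 24 mm high, origin under it.
- spare_connector: Bystander: dark grey round connector, 25 mm across and 32 mm high, origin under it.
- vial: Bystander: white dropper bottle with a red cap, 31 mm across and 94 mm high, origin under it.

How it is judged (in metres and radians):
On the way, in this order (a step that is already met when the one before it is completed fails the run):
1. the held scanner is aimed at the label, still, from 5 to 16 cm (x of label in the frame of window between 0.05 and 0.16 m and y of label in the frame of window between -0.022 and 0.022 m and z of label in the frame of window between -0.022 and 0.022 m and x of window in the frame of label above 0.05 m and angle between the x axis of window and the x axis of label, either way round below 0.35 rad and linear speed of scanner below 0.02 m/s and contact force between the fingers and scanner above 1 N), for 1 s.
2. the scanner is back down in its cradle and released (x of scanner in the frame of cradle_seat between -0.008 and 0.008 m and y of scanner in the frame of cradle_seat between -0.006 and 0.006 m and z of scanner in the frame of cradle_seat between -0.004 and 0.004 m and angle between scanner's own z axis and vertical below 0.12 rad and angle between the x axis of scanner and the x axis of cradle_seat, either way round below 0.15 rad and contact force between the fingers and scanner below 0.2 N), for 0.2 s.
3. the knob is held at its third stop (value of joint bleed_knob between 1.078 and 1.278 rad and velocity of joint bleed_knob between -0.1 and 0.1 rad/s and contact force between the fingers and bleed_knob above 2 N), for 0.5 s.
At the end, for the whole second after the job is handed in: The fingers hold the knob (over 2 N) at rest at its third stop, 1.178 rad give or take 0.1 rad; the scanner lies level in its cradle, within 8 mm along, 6 mm across and 4 mm in height, not touched by the fingers (all of step 2 and all of step 3); the arm keeps its last pose, push and grip.
It fails at once if the knob is turned well past the third stop, toward the fourth (value of joint bleed_knob above 1.374 rad).
It fails at once if the carton is shifted by more than 2 cm (distance of carton from where it was at the start of the episode above 0.02 m).
It fails at once if a bystander is shifted by more than 3 cm (distance of any of test_plug, grease_tin, spare_connector, vial from where it was at the start of the episode above 0.03 m).
It also fails if it takes over 61 s, if anything falls off the work surface, if the arm or the gripper's body presses on something with over 40 N, if the wrist force passes 120 N, or if a joint passes its speed limit or range.

## Working session

There is one attempt and no reset: what is moved stays moved. The work goes in short steps, Python scripts to look and compute and a shell command to move; the robot and the scene stay as the last step left them, time stands still between calls to the robot, and variables do not carry over. Pictures are saved under pics/ and viewed, about 8 in all and at most 12, crops included, and the job is handed in when it is done.

```bash
ls; mkdir -p pics
python3 - <<'E'
from rig import *
import cv2,numpy as np
o=observe();print(o)
for n in ("scene","side"):
    g=get_image(n);cv2.imwrite(f"pics/{n}0.png",cv2.resize(g["frame"][:,:,::-1],(800,600),interpolation=cv2.INTER_CUBIC))
    np.savez(f"pics/{n}0.npz",**g);print(n,{k:v for k,v in g.items() if k!="frame"})
E
```

```text
pics
{'time_s': 0.0, 'q': array([ 5.75660535e+01,  2.18424414e+01,  7.43833536e+01,  3.11614912e-04,
        8.38585830e+01, -1.23334854e+01]), 'qvel': array([-1.51501364e-02,  1.56939618e-02, -8.16835001e-02, -8.58775824e-02,
        2.16085375e-02, -6.81598228e-06]), 'joint_efforts': array([-5.94010498e-05, -4.48468280e+01, -2.31272918e+01, -1.94497029e-04,
        4.87942365e-03, -6.99776066e-06]), 'position': array([0.18883317, 0.51624964, 0.21950643]), 'tool_rot': array([[ 3.43667232e-01,  9.39091158e-01, -7.94397839e-04],
       [ 9.39090393e-01, -3.43668001e-01, -1.24005045e-03],
       [-1.43752953e-03, -3.19846672e-04, -9.99998916e-01]]), 'ft_force': array([-0.73973434,  0.30596638,  0.18824645]), 'wrist_torque': array([ 0.00088611, -0.04794853,  0.04596022]), 'grip_width': 0.08537001313401879}
scene {'fov_y': 46.680281517851576, 'cx': 253.67546849317964, 'cy': 195.95830644396094, 'world_to_cam': array([[ 0.63943694, -0.76884022,  0.00226308, -0.30732622],
       [ 0.45594897,  0.38157508,  0.80405908, -0.3276079 ],
       [-0.61905649, -0.51311322,  0.5945451 , -0.86057664],
       [ 0.        ,  0.        ,  0.        ,  1.        ]])}
side {'fov_y': 54.021821104734805, 'cx': 252.8372473230512, 'cy': 193.40611163572694, 'world_to_cam': array([[ 0.22322652,  0.97451206, -0.02227487, -0.18982821],
       [-0.41325869,  0.11530983,  0.9032834 ,  0.15684495],
       [ 0.88282907, -0.19243153,  0.42846579, -1.64258012],
       [ 0.        ,  0.        ,  0.        ,  1.        ]])}
```

View pics/scene0.png

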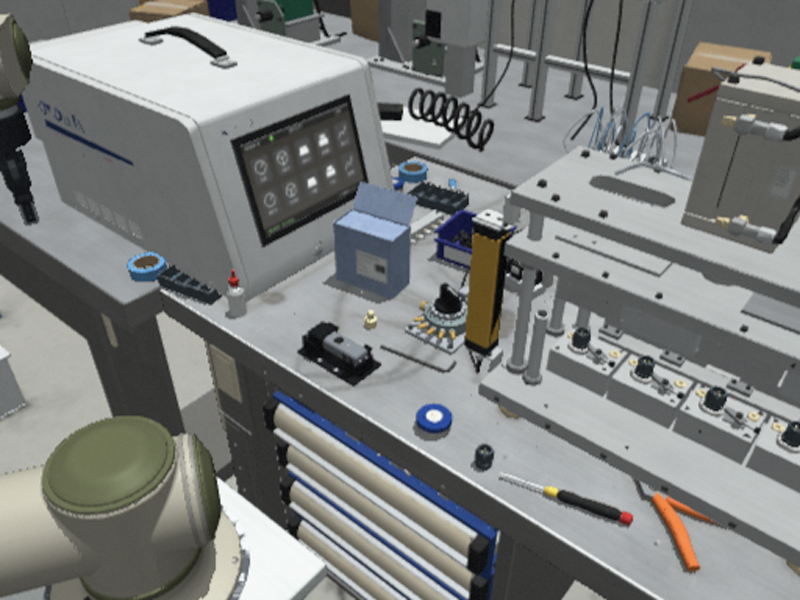

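View pics/side0.png

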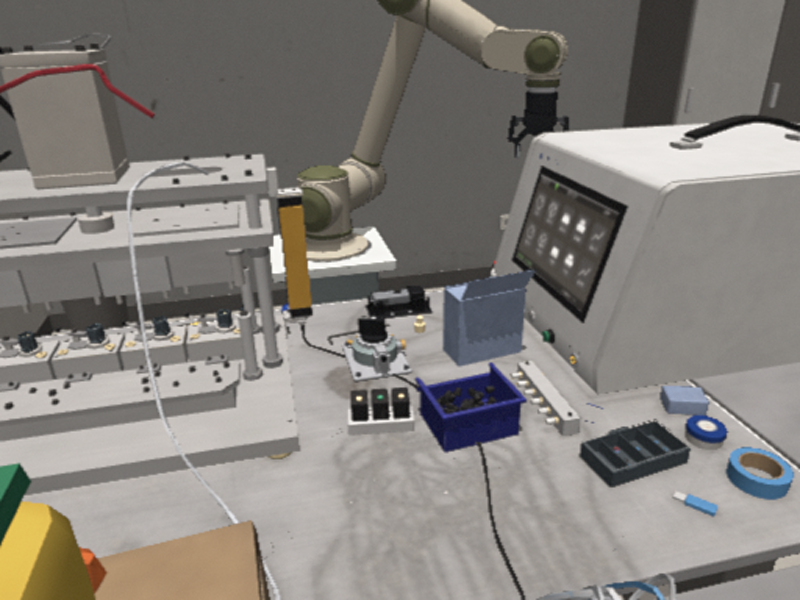

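The scene view shows the carton at about (372,250), the scanner in its cradle (340,350), the valve (445,310), and a yellow light curtain to the right of the valve. I'll enlarge this area.

Run:
```python
import cv2,numpy as np
a=np.load("pics/scene0.npz")["frame"][:,:,::-1]
c=a[112:247,185:345];c=cv2.resize(c,(800,675),interpolation=cv2.INTER_CUBIC)[:600]
cv2.imwrite("pics/sc_crop.png",c)
b=np.load("pics/side0.npz")["frame"][:,:,::-1]
c=b[165:285,180:340];cv2.imwrite("pics/si_crop.png",cv2.resize(c,(800,600),interpolation=cv2.INTER_CUBIC))
```

```text
(no output)
```

View pics/sc_crop.png

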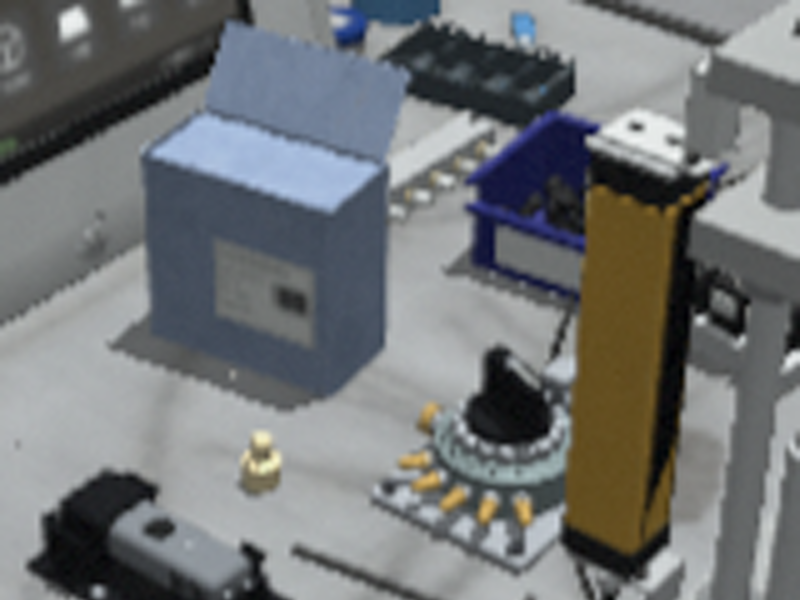

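View pics/si_crop.png

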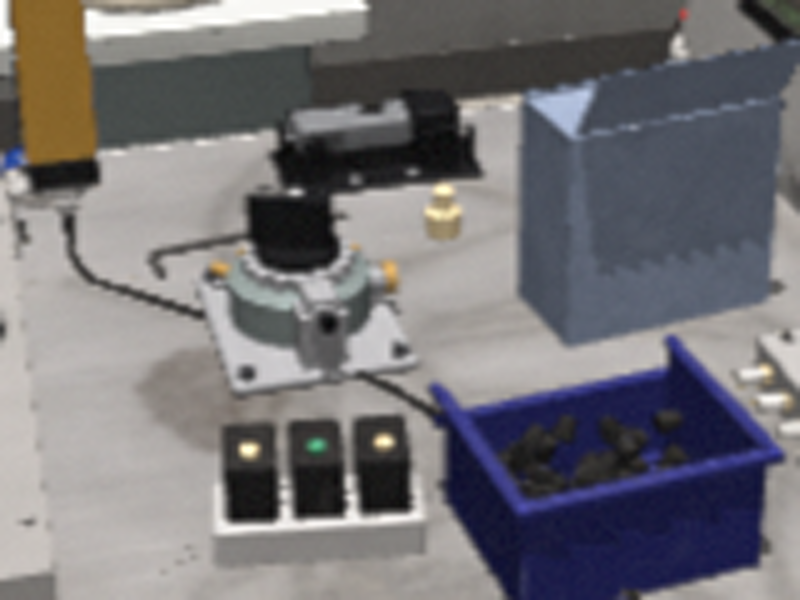

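The crops show the carton front bottom corners (150,338) and (320,397), and its top corners (145,155), (328,213), (388,165) and (207,112). The label is centred at (265,292). The scanner head points left (+y).

```bash
cat > h.py <<'E'
import numpy as np
def cam(g):
    W=np.array(g["world_to_cam"]);f=192/np.tan(np.radians(float(g["fov_y"])/2));return W,f,float(g["cx"]),float(g["cy"])
def ray(g,u,v):
    W,f,cx,cy=cam(g);d=np.array([(u-cx)/f,-(v-cy)/f,-1]);R=W[:3,:3]
    return -R.T@W[:3,3],R.T@d
def onz(g,u,v,z):
    c,d=ray(g,u,v);return (c+d*(z-c[2])/d[2]).round(4)
def proj(g,P):
    W,f,cx,cy=cam(g);p=W[:3,:3]@np.array(P)+W[:3,3];return (cx+f*p[0]/-p[2]),(cy-f*p[1]/-p[2])
E
python3 - <<'E'
import numpy as np
from h import *
s=dict(np.load("pics/scene0.npz"));d=dict(np.load("pics/side0.npz"))
for n,u,v,z in [("c fl b",150,338,0),("c fr b",320,397,0),("c rr b",384,348,0),("c fl t",145,155,.13),("c fr t",328,213,.13),("c rr t",388,165,.13),("c rl t",207,112,.13),("label",265,292,.06),("knobskirt",510,425,.055),("baseL",372,492,.003),("baseF",520,570,.003),("plug",261,485,0),("cradL",28,568,.003),("scan front top",130,530,.042),("scan tail top",245,572,.042)]:
    print("S",n,onz(s,185+u/5,112+v/5,z))
for n,u,v,z in [("c rr b",570,343,0),("c rl b",772,302,0),("c fr b",520,300,0),("base rearR",232,393,0),("base rearL",417,362,0),("base fr",200,285,0),("knob top",290,197,.085),("plug",443,233,0),("crad a",275,182,.0),("crad b",480,174,0),("scan tail top",290,130,.042),("head end",458,97,.046)]:
    print("D",n,onz(d,180+u/5,165+v/5,z))
for n,u,v in [("vial",237,315),("tin",433,430),("conn",484,467)]: print(n,onz(s,u*.64,v*.64,0))
print("curtain bottom",onz(s,185+620/5,112+570/5,0.03))
E
```

```text
S c fl b [0.6096 0.2624 0.    ]
S c fr b [0.6295 0.1419 0.    ]
S c rr b [0.6938 0.1449 0.    ]
S c fl t [0.6106 0.2586 0.13  ]
S c fr t [0.6293 0.1352 0.13  ]
S c rr t [0.6924 0.143  0.13  ]
S c rl t [0.6719 0.266  0.13  ]
S label [0.6258 0.1808 0.06  ]
S knobskirt [ 0.6181 -0.0033  0.055 ]
S baseL [0.5758 0.0583 0.003 ]
S baseF [ 0.5745 -0.045   0.003 ]
S plug [0.5435 0.1127 0.    ]
S cradL [0.4067 0.1582 0.003 ]
S scan front top [0.4319 0.1039 0.042 ]
S scan tail top [0.4452 0.0356 0.042 ]
D c rr b [0.6957 0.1541 0.    ]
D c rl b [0.6829 0.2814 0.    ]
D c fr b [0.6427 0.1412 0.    ]
D base rearR [ 0.6975 -0.0384  0.    ]
D base rearL [0.6929 0.0661 0.    ]
D base fr [ 0.5759 -0.0379  0.    ]
D knob top [0.6411 0.0078 0.085 ]
D plug [0.5507 0.1193 0.    ]
D crad a [0.4522 0.0305 0.    ]
D crad b [0.4769 0.1646 0.    ]
D scan tail top [0.4636 0.0401 0.042 ]
D head end [0.4512 0.1566 0.046 ]
vial [0.4113 0.3245 0.    ]
tin [ 0.4142 -0.1273 -0.    ]
conn [ 0.4039 -0.2268  0.    ]
curtain bottom [ 0.581  -0.1024  0.03  ]
```

```bash
python3 -m crank '[0,0,-0.103,0.022,-0.038,0,100, 0,0,-0.103,0.022,-0.038,0,100, 0,0,-0.103,0.022,-0.038,0,100, 0,0,-0.103,0.022,-0.038,0,100, 0,0,-0.103,0.022,-0.038,0,100, 0,0,-0.103,0.022,-0.038,0,100, 0,0,-0.103,0.022,-0.038,0,100, 0,0,-0.103,0.022,-0.038,0,100, 0,0,-0.103,0.022,-0.038,0,100, 0,0,-0.103,0.022,-0.038,0,100, 0,0,-0.103,0.022,-0.038,0,100, 0,0,0,0,0,0,100, 0,0,0,0,0,0,100]'
python3 - <<'E'
from rig import *
import cv2,numpy as np
o=observe();print(o["position"],o["tool_rot"],o["q"])
g=get_image("wrist");np.savez("pics/w1.npz",**g)
print(g["fov_y"],g["cx"],g["cy"],g["world_to_cam"])
cv2.imwrite("pics/w1.png",cv2.resize(g["frame"][:,:,::-1],(800,600),interpolation=cv2.INTER_CUBIC))
E
```

```text
time_s: 1.4
position: [0.431, 0.0979, 0.2197]
tool_rot: [[0.996, 0.085, -0.001], [0.086, -0.996, 0.0], [-0.001, -0.0, -1.0]]
ft_force: [-0.1, 0.3, -0.2]
grip_width: 0.086
[0.43097359 0.09793239 0.21972811] [[ 9.96337509e-01  8.54999175e-02 -1.15458853e-03]
 [ 8.55002817e-02 -9.96338110e-01  2.69704852e-04]
 [-1.12730081e-03 -3.67434704e-04 -9.99999297e-01]] [-2.62371749e+00  1.09618950e+01  9.02020988e+01  1.26449292e-02
  7.89027976e+01 -7.53094343e+00]
65.71411374950574 256.2705763138304 193.13826694400308 [[ 0.99640618  0.08468731 -0.00166994 -0.43836327]
 [-0.08084018  0.94488588 -0.31726257 -0.01653306]
 [-0.02529021  0.31625738  0.94833627 -0.40099682]
 [ 0.          0.          0.          1.        ]]
```

View pics/w1.png

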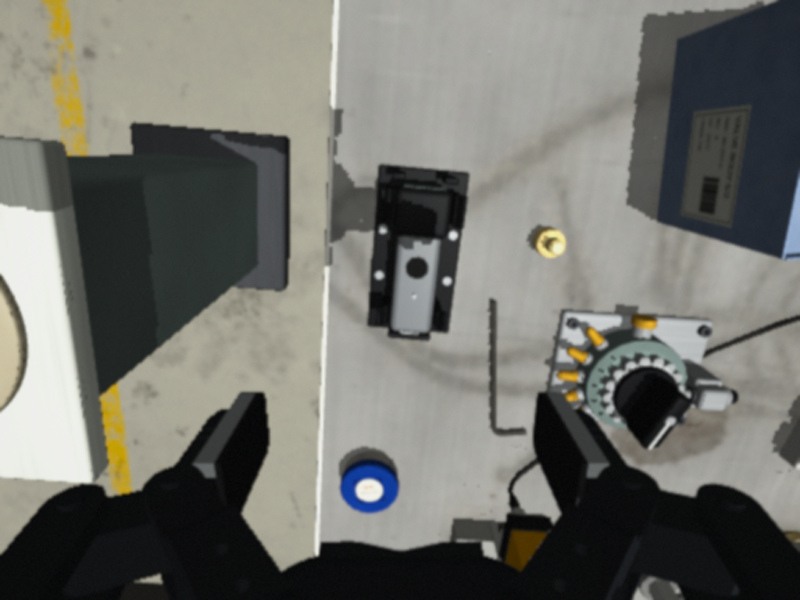

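The wrist view shows the scanner body's top face with corners at about (398,236), (440,238), (432,333) and (390,330), with its head towards +y. The label, with corners at about (694,110), (750,106), (733,226) and (682,218), and the valve are also visible.

Run:
```python
import numpy as np
from h import *
w=dict(np.load("pics/w1.npz"));s=dict(np.load("pics/scene0.npz"));d=dict(np.load("pics/side0.npz"))
for n,u,v,z in [("body hl",398,236,.042),("body hr",440,238,.042),("body tr",432,333,.042),("body tl",390,330,.042),("base",379,165,.005),("base",468,172,.005),("base",449,332,.005),("base",369,326,.005),("screw",382,230,.005),("screw",453,236,.005),("screw",378,275,.005),("screw",449,282,.005),("c fl b",677,40,0),("c fr b",658,218,0),("c fr t",785,257,.13),("label ~",714,166,.06),
 ("lab tl",750,106,.0875),("lab tr",733,226,.0875),("lab bl",694,110,.0325),("lab br",682,218,.0325),
 ("vbase fl",563,310,.004),("vbase rl",711,318,.004),("vbase f",548,392,.004),("wheel c",645,396,.05),("tip",650,447,.085),("silenc1",598,337,.025),("mid sil",568,377,.025),("plug",551,240,.016),("tin",369,488,.024),("curt",525,545,.0)]:
    print(n,onz(w,u*.64,v*.64,z))
# curtain + knob triangulation
def tri(a,b):
    (c,p),(e,q)=a,b
    k=np.linalg.lstsq(np.c_[p,-q],e-c,rcond=None)[0];return ((c+k[0]*p+e+k[1]*q)/2).round(4),np.linalg.norm(c+k[0]*p-e-k[1]*q).round(4)
S=lambda u,v:ray(s,185+u/5,112+v/5)
D=lambda u,v:ray(d,180+u/5,165+v/5)
W=lambda u,v:ray(w,u*.64,v*.64)
print("curt bot S-D",tri(S(615,560),D(60,180)),"W",tri(S(570,530),W(503,550)))
print("plug",tri(S(261,435),W(551,237)),tri(D(443,185),W(551,237)))
print("skirt",tri(S(510,425),D(293,250)))
print("label",tri(S(265,292),W(714,166)))
```

```text
body hl [0.4282 0.1184 0.042 ]
body hr [0.4585 0.1195 0.042 ]
body tr [0.4606 0.0455 0.042 ]
body tl [0.4281 0.0452 0.042 ]
base [0.4095 0.1647 0.005 ]
base [0.4779 0.1653 0.005 ]
base [0.4789 0.0327 0.005 ]
base [0.4103 0.0324 0.005 ]
screw [0.4154 0.1153 0.005 ]
screw [0.4724 0.1153 0.005 ]
screw [0.4148 0.078  0.005 ]
screw [0.4737 0.077  0.005 ]
c fl b [0.6154 0.268  0.    ]
c fr b [0.6348 0.1428 0.    ]
c fr t [0.6353 0.1409 0.13  ]
label ~ [0.6287 0.1847 0.06  ]
lab tl [0.6215 0.2181 0.0875]
lab tr [0.6331 0.1505 0.0875]
lab bl [0.622  0.2199 0.0325]
lab br [0.6341 0.1475 0.0325]
vbase fl [0.5727 0.0605 0.004 ]
vbase rl [0.6993 0.0641 0.004 ]
vbase f [ 0.5745 -0.0178  0.004 ]
wheel c [0.6329 0.0098 0.05  ]
tip [ 0.6247 -0.0131  0.085 ]
silenc1 [0.5972 0.0467 0.025 ]
mid sil [0.5801 0.0088 0.025 ]
plug [0.5473 0.1206 0.016 ]
tin [ 0.4212 -0.1194  0.024 ]
curt [ 0.5855 -0.1974  0.    ]
curt bot S-D (array([ 0.5492, -0.1152,  0.0662]), np.float64(0.0049)) W (array([ 0.5266, -0.1061,  0.0949]), np.float64(0.0045))
plug (array([0.5481, 0.1218, 0.0255]), np.float64(0.0096)) (array([0.5421, 0.1234, 0.0288]), np.float64(0.0032))
skirt (array([0.6309, 0.0078, 0.0445]), np.float64(0.005))
label (array([0.6309, 0.1849, 0.056 ]), np.float64(0.0007))
```

```bash
python3 -m crank '[0,0,-0.039,0.0065,-0.0017,-0.03,100, 0,0,-0.039,0.0065,-0.0017,-0.03,100, 0,0,0,0,0,-0.03,100, 0,0,0,0,0,-0.03,100, 0,0,0,0,0,-0.03,100, 0,0,0,0,0,-0.02,100, 0,0,0,0,0,-0.01,100, 0,0,0,0,0,-0.01,100, 0,0,0,0,0,0,100, 0,0,0,0,0,0,100]'
```

```text
time_s: 2.45
position: [0.4443, 0.0953, 0.0307]
tool_rot: [[1.0, 0.01, 0.001], [0.01, -1.0, -0.0], [0.001, 0.0, -1.0]]
ft_force: [-0.9, 0.0, -1.0]
grip_width: 0.0852
```

```bash
python3 -m crank '[0,0,0,0,0,0,0, 0,0,0,0,0,0,0, 0,0,0,0,0,0,0, 0,0,0,0,0,0,0, 0,0,0,0,0,0,0, 0,0,0,0,0,0,0, 0,0,0,0,0,0,0, 0,0,0,0,0,0,0]' 40
```

```text
time_s: 3.25
position: [0.4443, 0.0951, 0.0308]
tool_rot: [[1.0, 0.009, 0.001], [0.009, -1.0, -0.0], [0.001, 0.0, -1.0]]
ft_force: [-2.1, 0.5, 8.2]
grip_width: 0.0001
```

Run:
```python
from rig import *
import cv2,numpy as np
g=get_image("wrist");np.savez("pics/w2.npz",**g)
h=get_image("scene")
a=cv2.resize(g["frame"][:,:,::-1],(512,384));b=cv2.resize(h["frame"][150:270,160:280][:,:,::-1],(384,384),interpolation=cv2.INTER_CUBIC)
cv2.imwrite("pics/w2.png",cv2.resize(np.hstack([a,b]),(800,343)))
print(observe()["grip_width"])
```

```text
4.016138272868034e-05
```

View pics/w2.png

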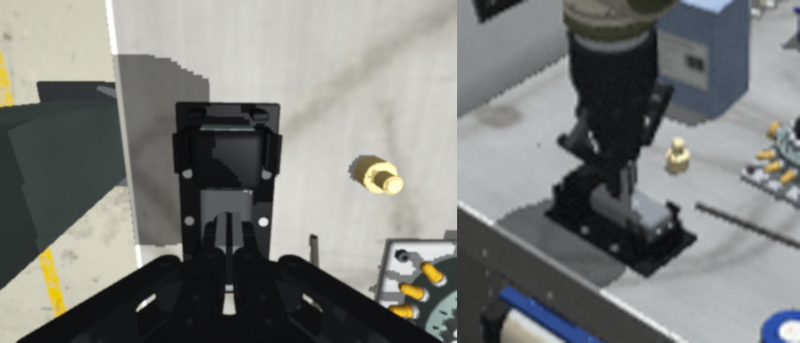

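Fingers are shut on nothing, and seem to stand on top of the grey body. I'll measure the fingertip height.

Run:
```python
from rig import *
import cv2,numpy as np
from h import *
h=get_image("scene");np.savez("pics/s2.npz",**h)
g=dict(np.load("pics/w2.npz"))
b=cv2.resize(h["frame"][195:255,185:245][:,:,::-1],(400,400),interpolation=cv2.INTER_CUBIC)
a=cv2.resize(g["frame"][190:310,210:330][:,:,::-1],(400,400),interpolation=cv2.INTER_CUBIC)
cv2.imwrite("pics/c2.png",np.hstack([a,b]))
for z in (.005,.017,.03,.042): print(z,[tuple(np.round(((p[0]-o[0])*k,(p[1]-o[1])*k))) for p,o,k in ((proj(g,(.444,.095,z)),(210,190),3.333),(proj(h,(.444,.095,z)),(185,195),6.667))])
```

```text
0.005 [(np.float64(147.0), np.float64(113.0)), (np.float64(216.0), np.float64(220.0))]
0.017 [(np.float64(147.0), np.float64(140.0)), (np.float64(214.0), np.float64(197.0))]
0.03 [(np.float64(146.0), np.float64(173.0)), (np.float64(213.0), np.float64(171.0))]
0.042 [(np.float64(146.0), np.float64(208.0)), (np.float64(211.0), np.float64(148.0))]
```

View pics/c2.png

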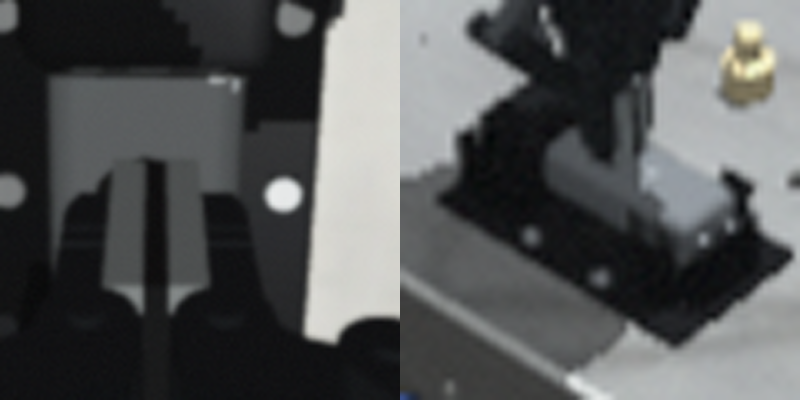

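Run:
```python
import numpy as np
from h import *
a=dict(np.load("pics/w1.npz"));b=dict(np.load("pics/w2.npz"))
L=[ray(a,u*.64,395*.64) for u in (268,537)]
k=.0854/np.linalg.norm(L[0][1]-L[1][1])
print("open tips",[c+k*d for c,d in L],"TCP .431 .0979 .2197")
# closed: ray through front tip edge, at plane y=.095+.011
for u,v in ((145,157),):
  c,d=ray(b,210+u/3.333,190+v/3.333)
  for y in (.095,.106): print("closed tip",c+d*(y-c[1])/d[1])
for v,z in ((75,.042),(75,.03)):print("head/body edge now",[onz(b,210+u/3.333,190+v/3.333,z) for u in (50,245)])
print("cams",L[0][0],c)
```

```text
open tips [array([0.38954245, 0.10140308, 0.24391725]), array([0.47463554, 0.10863538, 0.24377464])] TCP .431 .0979 .2197
closed tip [0.44371127 0.095      0.02392627]
closed tip [0.44383049 0.106      0.04556963]
head/body edge now [array([0.4289, 0.1183, 0.042 ]), array([0.4593, 0.1185, 0.042 ])]
head/body edge now [array([0.4276, 0.1133, 0.03  ]), array([0.4606, 0.1136, 0.03  ])]
cams [0.42531004 0.17956387 0.37430247] [0.44460056 0.17705431 0.18537458]
```

The images put the fingertips about 11–15 mm above the reported TCP when shut, and about 24 mm above when open. That differs from the data sheet, but it fits the contact with the scanner's top at 42 mm. The scanner hasn't moved, so I'll raise, open, and go about 27 mm deeper while watching the force.

```bash
python3 -m crank '[0,0,0,0,0,0.01,100, 0,0,0,0,0,0.005,100, 0,0,0,0,0,0,100, 0,0,0,0,0,0,100, 0,0,0,0,0,0,100, 0,0,0,0,0,0,100, 0,0,0,0,0,0,100, 0,0,0,0,0,0,100]' && python3 -m crank '[0,0,0,0,0,-0.015,100, 0,0,0,0,0,-0.01,100, 0,0,0,0,0,-0.008,100, 0,0,0,0,0,0,100, 0,0,0,0,0,0,100]'
```

```text
time_s: 4.2
position: [0.444, 0.0951, 0.045]
tool_rot: [[1.0, 0.009, -0.0], [0.009, -1.0, -0.0], [-0.0, -0.0, -1.0]]
ft_force: [-0.7, -0.6, -0.4]
grip_width: 0.0853
time_s: 4.7
position: [0.4441, 0.0951, 0.0121]
tool_rot: [[1.0, 0.009, -0.0], [0.009, -1.0, 0.0], [-0.0, -0.0, -1.0]]
ft_force: [0.4, -0.5, 0.1]
grip_width: 0.0855
```

```bash
python3 -m crank '[0,0,0,0,0,-0.004,100, 0,0,0,0,0,-0.004,100, 0,0,0,0,0,0,100]' && python3 -m crank '[0,0,0,0,0,0,0, 0,0,0,0,0,0,0, 0,0,0,0,0,0,0, 0,0,0,0,0,0,0, 0,0,0,0,0,0,0, 0,0,0,0,0,0,0, 0,0,0,0,0,0,0]' 40
```

```text
time_s: 5.0
position: [0.4438, 0.0951, 0.0038]
tool_rot: [[1.0, 0.009, -0.001], [0.009, -1.0, 0.0], [-0.001, -0.0, -1.0]]
ft_force: [0.2, 0.4, 0.0]
grip_width: 0.0856
time_s: 5.7
position: [0.4441, 0.0951, 0.0044]
tool_rot: [[1.0, 0.009, 0.0], [0.009, -1.0, -0.0], [0.0, 0.0, -1.0]]
ft_force: [-0.4, -0.1, 5.1]
grip_width: 0.0314
```

Gripped at 31.4 mm. Now I'll lift, turn and aim.

```bash
python3 -m crank '[0,0,0,0,0,0.01,0, 0,0,0,0,0,0.02,0, 0,0,0,0,0,0.025,0, 0,0,0,0,0,0.025,0, 0,0,-0.142,0.00265,0.0064,0,0, 0,0,-0.142,0.00265,0.0064,0,0, 0,0,-0.142,0.00265,0.0064,0,0, 0,0,-0.142,0.00265,0.0064,0,0, 0,0,-0.142,0.00265,0.0064,0,0, 0,0,-0.142,0.00265,0.0064,0,0, 0,0,-0.142,0.00265,0.0064,0,0, 0,0,-0.142,0.00265,0.0064,0,0, 0,0,-0.142,0.00265,0.0064,0,0, 0,0,-0.142,0.00265,0.0064,0,0, 0,0,0,0,0,-0.02,0, 0,0,0,0,0,-0.02,0, 0,0,0,0,0,-0.013,0, 0,0,0,0,0,0,0, 0,0,0,0,0,0,0]'
python3 - <<'E'
from rig import *
import cv2,numpy as np
g=get_image("wrist");np.savez("pics/w3.npz",**g)
h=get_image("scene");np.savez("pics/s3.npz",**h)
a=cv2.resize(g["frame"][:,:,::-1],(600,450));b=cv2.resize(h["frame"][130:230,195:295][:,:,::-1],(450,450),interpolation=cv2.INTER_CUBIC)
cv2.imwrite("pics/w3.png",cv2.resize(np.hstack([a,b]),(798,342)))
E
```

```text
time_s: 7.6
position: [0.4706, 0.1591, 0.0316]
tool_rot: [[0.159, -0.987, 0.0], [-0.987, -0.159, 0.0], [-0.0, -0.0, -1.0]]
ft_force: [0.4, -0.4, -1.4]
grip_width: 0.0312
```

View pics/w3.png

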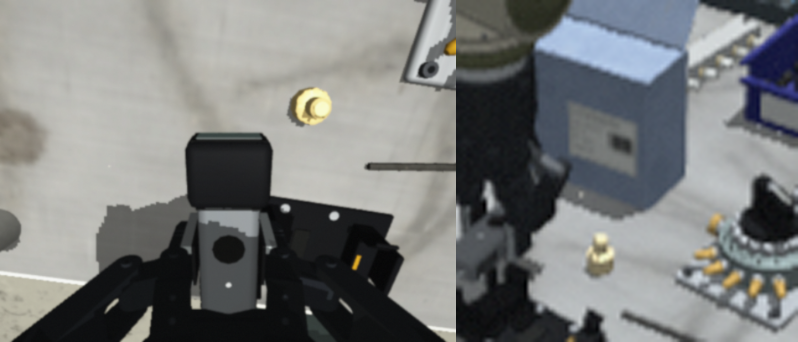

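The wrist view shows the scanner held straight, its head front edge at (192–268,137). I'll check height and aim from it before holding.

```bash
python3 - <<'E'
import numpy as np
from h import *
g=dict(np.load("pics/w3.npz"));k=512/456
for z in (.063,.073,.083):
  p,q=[onz(g,u*k,137*k,z) for u in (191,269)];print(z,p,q,"width",np.linalg.norm(p-q),"mid",(p+q)/2)
  p,q=[onz(g,u*k,v*k,z-.004) for u,v in ((199,209),(263,209))];print("  body/head edge",p,q,np.linalg.norm(p-q))
E
python3 -m crank '[0,0,0,0,0,0,0, 0,0,0,0,0,0,0, 0,0,0,0,0,0,0, 0,0,0,0,0,0,0, 0,0,0,0,0,0,0, 0,0,0,0,0,0,0, 0,0,0,0,0,0,0, 0,0,0,0,0,0,0, 0,0,0,0,0,0,0, 0,0,0,0,0,0,0, 0,0,0,0,0,0,0, 0,0,0,0,0,0,0, 0,0,0,0,0,0,0, 0,0,0,0,0,0,0, 0,0,0,0,0,0,0, 0,0,0,0,0,0,0, 0,0,0,0,0,0,0, 0,0,0,0,0,0,0, 0,0,0,0,0,0,0, 0,0,0,0,0,0,0]'
```

```text
0.063 [0.5262 0.1857 0.063 ] [0.532  0.1495 0.063 ] width 0.036661696632861944 mid [0.5291 0.1676 0.063 ]
  body/head edge [0.4875 0.1775 0.059 ] [0.493  0.1439 0.059 ] 0.034047173157253446
0.073 [0.5284 0.1846 0.073 ] [0.5337 0.1513 0.073 ] width 0.033719134033957626 mid [0.53105 0.16795 0.073  ]
  body/head edge [0.4927 0.1771 0.069 ] [0.4977 0.1461 0.069 ] 0.03140063693621516
0.083 [0.5306 0.1835 0.083 ] [0.5354 0.1531 0.083 ] width 0.030776614498674137 mid [0.533  0.1683 0.083 ]
  body/head edge [0.4978 0.1766 0.079 ] [0.5024 0.1483 0.079 ] 0.02867141433553637
time_s: 9.7
position: [0.4705, 0.1591, 0.0311]
tool_rot: [[0.159, -0.987, 0.0], [-0.987, -0.159, 0.0], [-0.0, -0.0, -1.0]]
ft_force: [-0.0, 0.8, -0.7]
grip_width: 0.0314
```

Aim confirmed: body width 31.4 mm, window at (0.531, 0.168), about 98 mm from the label. Held for 2 s. Returning by the exact reverse of those moves.

```bash
python3 -m crank '[0,0,0,0,0,0.013,0, 0,0,0,0,0,0.02,0, 0,0,0,0,0,0.02,0, 0,0,0.142,-0.00265,-0.0064,0,0, 0,0,0.142,-0.00265,-0.0064,0,0, 0,0,0.142,-0.00265,-0.0064,0,0, 0,0,0.142,-0.00265,-0.0064,0,0, 0,0,0.142,-0.00265,-0.0064,0,0, 0,0,0.142,-0.00265,-0.0064,0,0, 0,0,0.142,-0.00265,-0.0064,0,0, 0,0,0.142,-0.00265,-0.0064,0,0, 0,0,0.142,-0.00265,-0.0064,0,0, 0,0,0.142,-0.00265,-0.0064,0,0, 0,0,0,0,0,-0.025,0, 0,0,0,0,0,-0.025,0, 0,0,0,0,0,-0.01,0, 0,0,0,0,0,0,0, 0,0,0,0,0,0,0]' && python3 -m crank '[0,0,0,0,0,-0.005,0, 0,0,0,0,0,-0.005,0, 0,0,0,0,0,-0.005,0, 0,0,0,0,0,-0.003,0, 0,0,0,0,0,-0.002,0, 0,0,0,0,0,0,0, 0,0,0,0,0,0,0]'
```

```text
time_s: 11.5
position: [0.4444, 0.0951, 0.0247]
tool_rot: [[1.0, 0.009, 0.001], [0.009, -1.0, -0.0], [0.001, 0.0, -1.0]]
ft_force: [0.9, -0.1, -2.2]
grip_width: 0.031
time_s: 12.2
position: [0.4439, 0.0951, 0.0044]
tool_rot: [[1.0, 0.009, 0.0], [0.009, -1.0, -0.0], [0.0, 0.0, -1.0]]
ft_force: [-2.5, -0.5, 4.7]
grip_width: 0.031
```

```bash
python3 -m crank '[0,0,0,0,0,0,100, 0,0,0,0,0,0,100, 0,0,0,0,0,0,100, 0,0,0,0,0,0,100, 0,0,0,0,0,0,100, 0,0,0,0,0,0,100, 0,0,0,0,0,0.01,100, 0,0,0,0,0,0.02,100, 0,0,0,0,0,0.03,100, 0,0,0,0,0,0.04,100, 0,0,0,0,0,0.04,100, 0,0,0,0,0,0.04,100, 0,0,0,0,0,0.035,100, 0,0,0,0.034,-0.02,0,100, 0,0,0,0.034,-0.02,0,100, 0,0,0,0.034,-0.02,0,100, 0,0,0,0,0,0,100, 0,0,0,0,0,0,100]'
python3 - <<'E'
from rig import *
import cv2,numpy as np
o=observe();print(o["position"],o["q"])
g=get_image("wrist");np.savez("pics/w4.npz",**g)
cv2.imwrite("pics/w4.png",cv2.resize(g["frame"][:,:,::-1],(800,600),interpolation=cv2.INTER_CUBIC))
E
```

```text
time_s: 14.0
position: [0.5458, 0.0348, 0.2192]
tool_rot: [[1.0, 0.008, -0.001], [0.008, -1.0, 0.0], [-0.001, -0.0, -1.0]]
ft_force: [-1.0, 0.9, 0.6]
grip_width: 0.0852
[0.5458051  0.03483436 0.21919629] [-8.75639717e+00  2.15565627e+01  7.48901988e+01  3.92563825e-03
  8.35996074e+01 -9.23126023e+00]
```

View pics/w4.png

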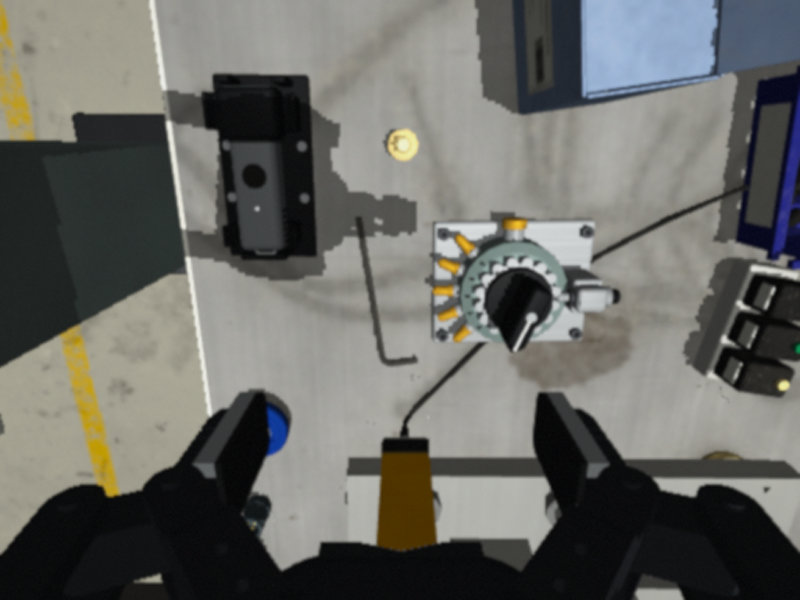

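Scanner lies in its cradle, square and level; the valve's body is centred at about (514,294), plate corners (433,222), (593,220), (585,341), (433,342), and the pointer line runs (532,316)→(515,347).

Run:
```python
import numpy as np,cv2
from h import *
g=dict(np.load("pics/w4.npz"))
for n,u,v,z in [("pl fl",433,222,.004),("pl rl",593,220,.004),("pl rr",583,341,.004),("pl fr",433,342,.004),("body L",461,294,.038),("body R",567,294,.038),("body T",514,240,.038),("skirt c",519,299,.053),("line a",532,316,.085),("line b",515,347,.085),("sil mid",442,291,.025),("scr",243,232,.004),("scr",243,333,.004),("scr",586,231,.004),("scr",576,334,.004)]: print(n,onz(g,u*.64,v*.64,z))
for n,u,v,z in [("bodyhl",231,140,.042),("bodyhr",285,139,.042),("tr",288,248,.042),("tl",240,250,.042),("base",214,74,.005),("base",306,75,.005),("base",316,256,.005),("base",228,258,.005)]: print(n,onz(g,u*.64,v*.64,z))
```

```text
pl fl [0.5722 0.06   0.004 ]
pl rl [0.6989 0.0626 0.004 ]
pl rr [ 0.7047 -0.0414  0.004 ]
pl fr [ 0.5753 -0.0434  0.004 ]
body L [0.5927 0.011  0.038 ]
body R [0.673  0.0116 0.038 ]
body T [0.6293 0.0526 0.038 ]
skirt c [0.6329 0.0122 0.053 ]
line a [0.6339 0.0109 0.085 ]
line b [ 0.6246 -0.0116  0.085 ]
sil mid [0.5794 0.0092 0.025 ]
scr [0.4205 0.0509 0.004 ]
scr [ 0.4118 -0.0363  0.004 ]
scr [0.6945 0.0538 0.004 ]
scr [ 0.6979 -0.035   0.004 ]
bodyhl [0.4316 0.12   0.042 ]
bodyhr [0.4681 0.1209 0.042 ]
tr [0.465  0.0462 0.042 ]
tl [0.43   0.0445 0.042 ]
base [0.4114 0.1651 0.005 ]
base [0.4776 0.1649 0.005 ]
base [0.4781 0.0319 0.005 ]
base [0.4066 0.0297 0.005 ]
```

Plate size checks (127×103 mm), axis at (0.633, 0.011), pointer 248–249°. Move over the knob with the jaws across the bar, and go down in two stages.

```bash
python3 -m crank '[0,0,-0.095,0.0218,-0.006,0,50, 0,0,-0.095,0.0218,-0.006,0,50, 0,0,-0.095,0.0218,-0.006,0,50, 0,0,-0.095,0.0218,-0.006,0,50, 0,0,0,0,0,-0.03,50, 0,0,0,0,0,-0.04,50, 0,0,0,0,0,-0.04,50, 0,0,0,0,0,-0.03,50, 0,0,0,0,0,-0.01,50, 0,0,0,0,0,0,50, 0,0,0,0,0,0,50]'
python3 - <<'E'
from rig import *
import cv2,numpy as np
g=get_image("wrist");np.savez("pics/w5.npz",**g)
h=get_image("side");np.savez("pics/d5.npz",**h)
b=cv2.resize(h["frame"][160:260,190:290][:,:,::-1],(450,450),interpolation=cv2.INTER_CUBIC)
cv2.imwrite("pics/w5.png",cv2.resize(np.hstack([cv2.resize(g["frame"][:,:,::-1],(600,450)),b]),(798,342)))
E
```

```text
time_s: 15.15
position: [0.6339, 0.0113, 0.0711]
tool_rot: [[0.932, -0.362, 0.003], [-0.362, -0.932, -0.0], [0.003, -0.001, -1.0]]
ft_force: [-0.4, -0.4, 0.6]
grip_width: 0.0428
```

View pics/w5.png

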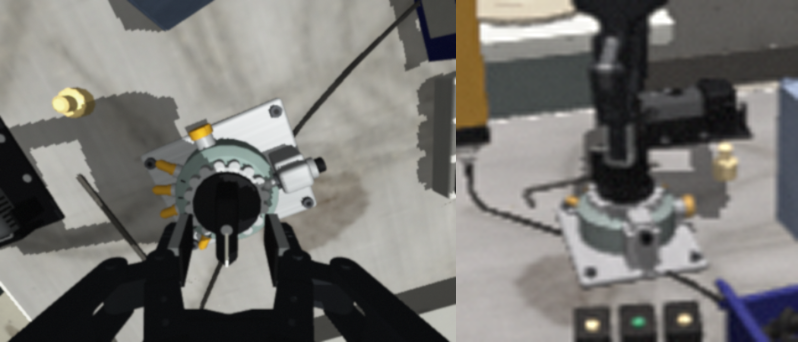

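Jaws are centred on the bar (pads at u=188 and 270, pointer line at 227) and aligned with it. Go down and grip.

```bash
python3 -m crank '[0,0,0,0,0,-0.008,50, 0,0,0,0,0,-0.008,50, 0,0,0,0,0,-0.005,50, 0,0,0,0,0,0,50]' && python3 -m crank '[0,0,0,0,0,0,0, 0,0,0,0,0,0,0, 0,0,0,0,0,0,0, 0,0,0,0,0,0,0, 0,0,0,0,0,0,0, 0,0,0,0,0,0,0]' 100; python3 -c "
from rig import *
print(observe()['wrist_torque'])"
```

```text
time_s: 15.65
position: [0.6327, 0.0111, 0.047]
tool_rot: [[0.932, -0.363, -0.002], [-0.363, -0.932, 0.0], [-0.002, 0.0, -1.0]]
ft_force: [-0.6, 0.5, 0.2]
grip_width: 0.0428
time_s: 16.25
position: [0.6328, 0.0113, 0.0486]
tool_rot: [[0.932, -0.362, -0.001], [-0.362, -0.932, 0.0], [-0.001, 0.0, -1.0]]
ft_force: [-6.0, 0.5, 6.6]
grip_width: 0.0121
[0.14815855 0.84256445 0.05817661]
```

```bash
T='from rig import *
import numpy as np
o=observe();R=o["tool_rot"];print("yaw",np.degrees(np.arctan2(R[1,0],R[0,0])).round(2),o["wrist_torque"].round(3),o["ft_force"].round(1),o["grip_width"])'
python3 -m crank '[0,0,-0.065,0,0,0,0, 0,0,-0.065,0,0,0,0, 0,0,-0.065,0,0,0,0, 0,0,0,0,0,0,0]' >/dev/null; python3 -c "$T"
python3 -m crank '[0,0,-0.066,0,0,0,0, 0,0,-0.066,0,0,0,0, 0,0,-0.066,0,0,0,0, 0,0,0,0,0,0,0]' >/dev/null; python3 -c "$T"
python3 -m crank '[0,0,-0.065,0,0,0,0, 0,0,-0.065,0,0,0,0, 0,0,-0.065,0,0,0,0, 0,0,0,0,0,0,0]' >/dev/null; python3 -c "$T"
python3 -m crank '[0,0,-0.066,0,0,0,0, 0,0,-0.066,0,0,0,0, 0,0,-0.066,0,0,0,0, 0,0,0,0,0,0,0]' >/dev/null; python3 -c "$T"
```

```text
yaw -32.52 [0.062 0.768 0.125] [-4.5  0.9  5.6] 0.012248786961452646
yaw -43.82 [-0.04   0.63   0.103] [-4.5  0.6  5. ] 0.01202846010187704
yaw -54.99 [-0.178  0.534  0.155] [-2.4 -0.2  3.9] 0.012069115447939907
yaw -66.33 [-0.399  0.415  0.124] [-2.9 -1.7  3.9] 0.01195355085983227
```

Two stops reached, with torque dipping at each. The last one I'll take in finer steps.

```bash
T='from rig import *
import numpy as np
o=observe();R=o["tool_rot"];print("yaw",np.degrees(np.arctan2(R[1,0],R[0,0])).round(2),o["wrist_torque"].round(3),o["ft_force"].round(1))'
python3 -m crank '[0,0,-0.05,0,0,0,0, 0,0,-0.05,0,0,0,0, 0,0,-0.05,0,0,0,0, 0,0,0,0,0,0,0]' >/dev/null; python3 -c "$T"
python3 -m crank '[0,0,-0.05,0,0,0,0, 0,0,-0.05,0,0,0,0, 0,0,-0.05,0,0,0,0, 0,0,0,0,0,0,0]' >/dev/null; python3 -c "$T"
python3 -m crank '[0,0,-0.04,0,0,0,0, 0,0,-0.04,0,0,0,0, 0,0,0,0,0,0,0]' >/dev/null; python3 -c "$T"
python3 -m crank '[0,0,-0.012,0,0,0,0, 0,0,0,0,0,0,0, 0,0,0,0,0,0,0, 0,0,0,0,0,0,0]'; python3 -c "$T"
python3 - <<'E'
from rig import *
import cv2,numpy as np
h=get_image("side");np.savez("pics/d6.npz",**h)
g=get_image("wrist");np.savez("pics/w6.npz",**g)
b=cv2.resize(h["frame"][160:260,190:290][:,:,::-1],(450,450),interpolation=cv2.INTER_CUBIC)
cv2.imwrite("pics/w6.png",cv2.resize(np.hstack([cv2.resize(g["frame"][:,:,::-1],(600,450)),b]),(798,342)))
E
```

```text
yaw -74.89 [-0.593  0.485  0.184] [-2.9 -2.4  3.5]
yaw -83.47 [-0.81   0.513  0.15 ] [-2.4 -3.   6.2]
yaw -88.04 [-0.807  0.559  0.084] [-3.2 -3.7  6.3]
time_s: 19.35
position: [0.6335, 0.0101, 0.0486]
tool_rot: [[0.023, -1.0, 0.001], [-1.0, -0.023, -0.002], [0.002, -0.001, -1.0]]
ft_force: [-3.0, -4.3, 6.8]
grip_width: 0.0123
yaw -88.66 [-0.827  0.514  0.14 ] [-3.  -4.3  6.8]
```

View pics/w6.png

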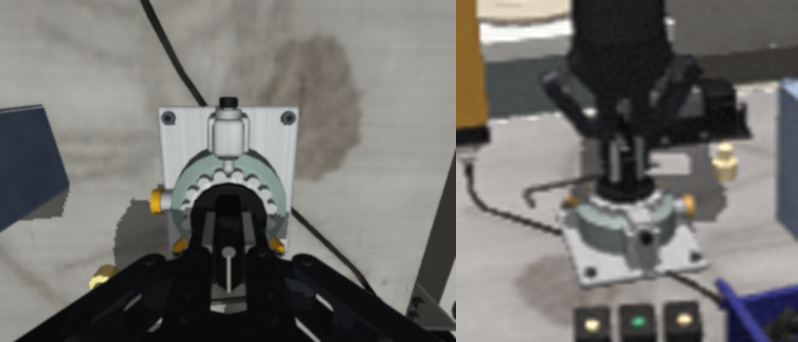

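The pointer line lies vertical in the picture at u≈228, directly opposite the plunger at u≈229. So it points to the valve's front, which is the third stop. Torque was lowest just here after the climb. I'll hold briefly and hand in.

```bash
python3 -m crank '[0,0,0,0,0,0,0, 0,0,0,0,0,0,0, 0,0,0,0,0,0,0, 0,0,0,0,0,0,0, 0,0,0,0,0,0,0, 0,0,0,0,0,0,0, 0,0,0,0,0,0,0, 0,0,0,0,0,0,0]'; python3 -c "
from rig import *
o=observe();print(o['wrist_torque'],o['qvel'].round(2));print(close_job())"
```

```text
time_s: 20.25
position: [0.6335, 0.0101, 0.0487]
tool_rot: [[0.023, -1.0, 0.001], [-1.0, -0.023, -0.002], [0.002, -0.001, -1.0]]
ft_force: [-2.4, -4.4, 5.4]
grip_width: 0.012
[-0.85161316  0.4903339   0.09977664] [-0.   -0.03 -0.13  0.04  0.31 -0.04]
the job is handed in; nothing more can be done
None
```

The job is handed in at about 20 s of the 61 s. The carton's label was scanned, the scanner is back in its cradle, and the knob is still held at the third stop.

- **Scan:** The scanner's window was about 98 mm from the label and square to it. It was held still for just over 2 s.
- **Scanner return:** I reversed the moves to set it down and released it. A picture afterwards showed it lying square in the cradle.
- **Valve:** I turned the knob 67.4° clockwise, from a jaw angle of -21.2° to -88.7°, with a 100 N grip setting. Torque dipped at each of the three stops. In the last picture the pointer is opposite the plunger, towards the valve's front. The last readings showed the grip at 12 mm and the arm at rest.

**What disagreed:**
- **First grasp:** It closed on nothing and touched the scanner's top with about 8 N, without moving it. The camera put the shut fingertips about 11–15 mm above the reported TCP, where the description says 14 mm below it. I gripped about 27 mm deeper, and both the scanner and the knob then held.
- **Knob grip width:** It read 12 mm on a 14 mm bar.
- **Other objects:** I didn't measure the carton or the bystanders again after the last move. Those visible in the later pictures looked undisturbed.

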